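# Trace a contact bumper to test it

## Robot

A 6-joint arm with a two-finger parallel gripper is mounted at the origin on a cart in front of the work surface, level with it; the furniture and walls round the work are solid. World frame = base frame: x ahead of the robot, y to its left, z up, the work surface at z = 0. Lengths are in mm, angles in rad, forces in N, time in s.
With the tool pointing down it reaches from about 350 to 875 mm from the base axis. Payload 4.2 kg.
Tool frame: the origin (TCP) lies midway between the tips of the shut fingers; the grasp point (between the pads) lies 19 mm behind it; z points along the fingers, y is the line along which they close (so a half turn about z gives the same grasp; the last joint's range is limited). The gripper opens to 85 mm and grips with 20 to 120 N. Pads are 22 mm wide; open, the fingers measure 114 mm over their backs; the gripper's body (76 mm by 85 mm) begins 54 mm behind the grasp point. The pads swing forward as they close: fully open they stand 13 mm farther back than shut.
Start: joints at [1.576, 0.385, 0.008, 0, -1.194, -0.259], TCP at [156.896, 604.965, 231.312] pointing down, gripper open.
Joint ranges: [-3.14, 3.14], [-1.21, 2.06], [-1.07, 1.41], [-3.16, 2.05], [-2.99, -0.16], [-3.1, 3.1]. Speed limits (rad/s): [2.79, 2.79, 3.14, 3.14, 3.14, 3.14].

## Interface

Orientations are given as a unit quaternion [x, y, z, w].
In Python, from bench import sensors, get_image, camera_params, job_done gives the robot as it stands.
- The arm moves only by the tool servo_tool, never from a script. Its argument "motion" is a list of rows, each an object with "travel": the shift along the tool's x, y, z as a fraction of full scale, a list of three; "rot": the turn, a rotation vector about the tool's x, y, z as a fraction of full scale, a list of three; "hand": the opening, from 0 (shut) to 1 (fully open). In form: [{"travel": [x, y, z], "rot": [wx, wy, wz], "hand": hand}, ...]. A call has 1 to 10 rows; each row shifts and turns the commanded pose from where the row before left it, along the tool's axes as they then stand; what a row does not reach is not made up. Full scale, the value 1, is 25 cm for a shift and 360 degrees for a turn. A row lasts 1/12 s, in which the tool goes at most 41.7 mm and 7.16 degrees, less where a joint would pass 70% of its speed; a pose out of reach is approached as far as the arm can. A call with a number of a shift or a turn outside -1 to 1 is refused whole. A call with a gripper value outside its range is refused whole. The fingers move at their own pace and stop on an object; the grip force is fixed at half the most. Time passes only in rows, so rows that do not move let the fingers close. It gives the time, the measured TCP pose, the force, the opening and the grip force at its end, in the units of the state.
- sensors.read_state(): the state, without advancing time (a new reading comes with each control period).
- get_image(name): name is "scene" or "top"; returns (picture, depth): 400x640x3 uint8, red, green, blue; 400x640 float32, mm along the optical axis (not along the pixel's ray), 0 where there is no reading.
- camera_params(name): a dict with "camera_matrix" (3x3 intrinsics, pixels), "R" (3x3) and "t" (3): a world point X has camera coordinates R X + t. Camera axes: x right, y down, z forward; pixel columns grow to the right and rows downward; lengths in mm; the calibration is good to about 2 mm. A picture is of the moment at which its call begins. camera_params takes no time and is no camera call.
- job_done(): hands the job in; it is judged then, once.
The state is a dict: "clock": time; "joints": joint angles; "joint_vel": joint speeds; "joint_efforts": joint torques, N m; "position": TCP position; "ee_rot": TCP orientation; "contact_force": force on the tool from outside, world axes, zero at the start; "wrist_torque": the same for the moment, N m; "gripper_width": finger opening in mm; "grasp_force": force on a finger pad.
Only numpy, scipy, OpenCV 4.12 (cv2) and the standard library are available. Lean on these libraries where they do the work, as an engineer would, in place of code of your own. Each camera call takes 0.05 s, during which the arm holds its last target. There are 200 camera calls.

## Task

Test the black contact bumper by touch: put your fingertips down on the yellow band beside the red disc, press the bumper down lightly, and run them along its top round both bends to the yellow band beside the green disc, keeping it lightly pressed all the way without lifting off in between or pushing it down to its stop. Then let go of the bumper and press the blue button right down to acknowledge the test, release it and move clear. Leave all the loose things around the work where they are.

Things in the scene. Friction and masses are not known exactly. Their poses are not given: they have to be found in the camera images.
- test_plate: Grey plate 120 x 300 x 6 mm, fixed flat on the worktop, with the bumper on it; origin at the centre of its underside, x along its short side, y along its long side, z up. The bumper is a flattened arch seen from above, its middle part toward -x: straight runs from plate point (15, -110) mm to (-35, -60) to (-35, 60) to (15, 110).
- bumper (a joint): How far the bumper is pressed down, m: 0 free, 0.014 at its stop. The whole bar moves straight down together, springs back, and is soft: about 1 N starts it, 5 mm takes about 4 N, the stop about 9 N. Lightly pressed means about 2 to 11 mm down, 5 to 7 mm being best.
- bumper_mid (a point): Middle of the bumper, on its top face; plate point (-35, 0) mm. The bumper is a black rubber bar 24 mm wide, its flat top 46 mm above the worktop when free, in a fixed aluminium channel 32 mm wide and 24 mm high. The place of the touch is taken midway between the two fingertips, so hold the fingers together.
- band_right (a point): Centre of the yellow band at the -y end of the bumper, on its top face, 22 mm from its rounded end; at plate point (8, -103) mm. Moves down with the bumper.
- corner_right (a point): Bend of the bumper's centre line near its -y end, on the top face; plate point (-35, -60) mm.
- corner_left (a point): Bend of the bumper's centre line near its +y end, on the top face; plate point (-35, 60) mm.
- band_left (a point): Centre of the yellow band at the +y end of the bumper, on its top face, 22 mm from its rounded end; at plate point (8, 103) mm.
- red_disc: Red disc, 24 mm across, 5 mm high, fixed on the plate 39 mm from one yellow band: the start end. Which end varies. Origin at the centre of its underside.
- green_disc: Green disc, 24 mm across, 5 mm high, fixed on the plate 39 mm from the other yellow band: the finish end. Origin at the centre of its underside.
- ack (a joint): How far the blue button is pressed, m: 0 up, 0.006 right down (about 5 N); springs back.
- ack_top (a point): Centre of the top of the blue push button, 32 mm across, in a yellow housing fixed to the worktop; the top stands 22 mm above the worktop. Pressed straight down.
- nut: Loose steel nut 29 x 33 x 16 mm lying on the plate inside the arch; origin at its underside. Not to be moved.
- bolt: Loose steel bolt standing on its head, 77 mm high, behind the button; origin at its underside. Not to be moved.
- black_marker: Loose black marker 17 x 130 mm, lying to the right of the button; origin at its underside. Not to be moved.
- wrench: Loose small wrench 27 x 178 x 9 mm, lying in front of the button; origin at its underside. Not to be moved.
- ball_bearing: Loose ball bearing 52 mm across, 15 mm high, lying behind the plate; origin at its underside. Not to be moved.

How it is judged (in metres and radians):
On the way, in this order (a step that is already met when the one before it is completed fails the run):
1. the bumper is lightly pressed by the fingertips at the band beside the red disc (horizontal distance between the grasp point and red_disc below 0.055 m and z of the grasp point in the frame of test_plate below 0.085 m and value of joint bumper above 0.0015 m and contact force between the fingers and test_plate above 0.3 N), for 0.1 s.
2. still pressed, the fingertips pass the middle of the bumper (y of the grasp point in the frame of test_plate between -0.02 and 0.02 m and x of the grasp point in the frame of test_plate below -0.01 m and z of the grasp point in the frame of test_plate below 0.085 m and value of joint bumper above 0.0015 m and contact force between the fingers and test_plate above 0.3 N), for 0.05 s.
3. still pressed, the fingertips reach the band beside the green disc (horizontal distance between the grasp point and green_disc below 0.055 m and z of the grasp point in the frame of test_plate below 0.085 m and value of joint bumper above 0.0015 m and contact force between the fingers and test_plate above 0.3 N), for 0.1 s.
4. the bumper is released and the fingertips press the blue button right down (value of joint ack above 0.0045 m and horizontal distance between the grasp point and ack_top below 0.045 m and contact force between the fingers and anything else above 0.5 N and value of joint bumper below 0.001 m), for 0.1 s.
At the end, for the whole second after the job is handed in: The bumper has sprung back to within 1 mm of its free height, the blue button is up again (within 1 mm), and every loose thing is within 20 mm of where it was (value of joint each of bumper, ack below 0.001 m and distance of each of nut, bolt, black_marker, wrench, ball_bearing from where it was at the start of the episode below 0.02 m); the robot touches nothing.
It fails at once if the fingertips are low over the bumper between its bands (less than about 15 mm above its top) while it is not pressed: contact lost or begun in the middle (y of the grasp point in the frame of test_plate between -0.08 and 0.08 m and x of the grasp point in the frame of test_plate between -0.07 and 0.055 m and z of the grasp point in the frame of test_plate below 0.08 m and value of joint bumper below 0.001 m).
It fails at once if the bumper is pushed more than 12.5 mm down, nearly to its stop (value of joint bumper above 0.0125 m).
It fails at once if a loose thing is moved or lifted more than 20 mm (distance of any of nut, bolt, black_marker, wrench, ball_bearing from where it was at the start of the episode above 0.02 m).
It also fails if it takes over 54 s, if anything falls off the work surface, if the arm or the gripper's body presses on something with over 40 N, if the wrist force passes 120 N, or if a joint passes its speed limit or range.

## Working session

There is one attempt and no reset: what is moved stays moved. The work goes in short steps, Python scripts to look and compute and a tool call to move; the robot and the scene stay as the last step left them, time stands still between calls to the robot, and variables do not carry over. Pictures are saved under pics/ and viewed, at most 10 in all, crops included, and the job is handed in when it is done.

Besides the shell and the picture viewer there is one more tool, called after "Emit:" by a JSON object that holds its "fn" and its "kwargs". servo_tool: Moves the arm, as the interface text tells. Its arguments: {"type":"object","properties":{"motion":{"type":"array"}},"required":["motion"]}

```bash
mkdir -p pics; python3 - <<'E'
from bench import *
import cv2,numpy as np
for n in("scene","top"):
    im,d=get_image(n); cv2.imwrite(f"pics/{n}0.png",im[:,:,::-1]); np.save(f"pics/{n}0.npy",d)
    p=camera_params(n); print(n,p)
print(sensors.read_state())
E
```

```text
scene {'camera_matrix': array([[366.74271109,   0.        , 319.39313689],
       [  0.        , 366.74271109, 197.36825578],
       [  0.        ,   0.        ,   1.        ]]), 'R': array([[ 0.91266596, -0.40864486,  0.00708675],
       [-0.2329065 , -0.53426468, -0.81259819],
       [ 0.33585028,  0.73998015, -0.58278123]]), 't': array([-579.44646165,  110.25298435, 1020.98877591])}
top {'camera_matrix': array([[416.81772645,   0.        , 320.6579929 ],
       [  0.        , 416.81772645, 198.9566867 ],
       [  0.        ,   0.        ,   1.        ]]), 'R': array([[-0.01877293, -0.99937583, -0.02992536],
       [-0.99305521,  0.0221143 , -0.11555221],
       [ 0.11614186,  0.02754828, -0.99285052]]), 't': array([-104.59471236,  576.55514442, 1227.3939388 ])}
{'clock': 0.1, 'joints': array([ 1.57558214e+00,  3.85531493e-01,  6.75003941e-03, -4.72724567e-04,
       -1.19402251e+00, -2.58599902e-01]), 'joint_vel': array([-0.0003241 , -0.00105026,  0.00250642,  0.00108134,  0.00101248,
       -0.00245738]), 'joint_efforts': array([ 3.67521284e-05, -3.93320882e+01,  1.88927686e+01,  4.19801474e+00,
       -2.61735600e-03,  8.38670189e-06]), 'position': array([156.7780773 , 604.4643229 , 230.28922467]), 'ee_rot': array([ 9.91946541e-01, -1.26653086e-01, -8.59796348e-05,  1.02397273e-03]), 'contact_force': array([-1.17856887, -0.55423007, -0.5196038 ]), 'wrist_torque': array([-0.05240003,  0.04638657, -0.02509195]), 'grasp_force': 0.0, 'gripper_width': 85.44450873305387}
```

View pics/top0.png

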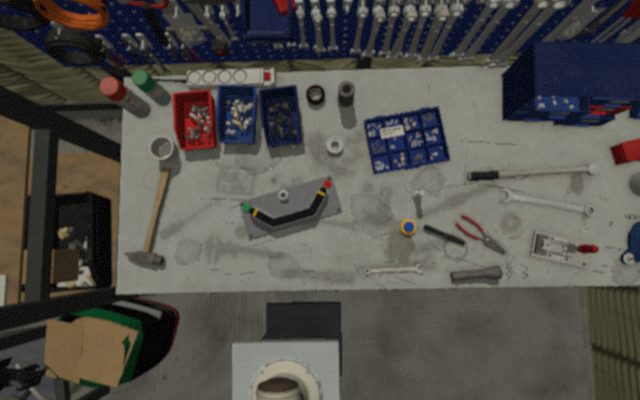

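View pics/scene0.png

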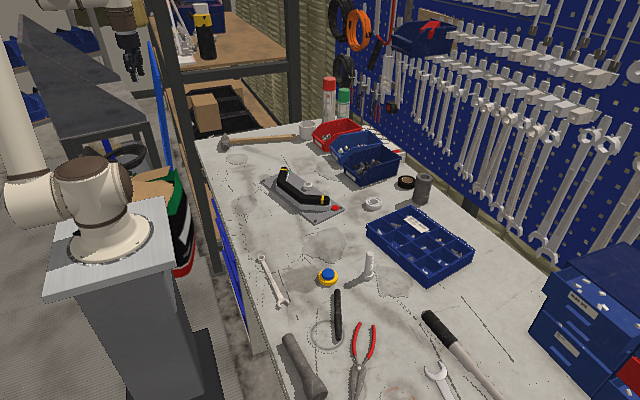

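```bash
python3 - <<'E'
import cv2
im=cv2.imread("pics/top0.png")
a=cv2.resize(im[165:250,230:350],None,fx=6,fy=6,interpolation=cv2.INTER_CUBIC)
b=cv2.resize(im[180:280,350:480],None,fx=6,fy=6,interpolation=cv2.INTER_CUBIC)
cv2.imwrite("pics/ca.png",a);cv2.imwrite("pics/cb.png",b)
E
```

```text
(no output)
```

View pics/ca.png

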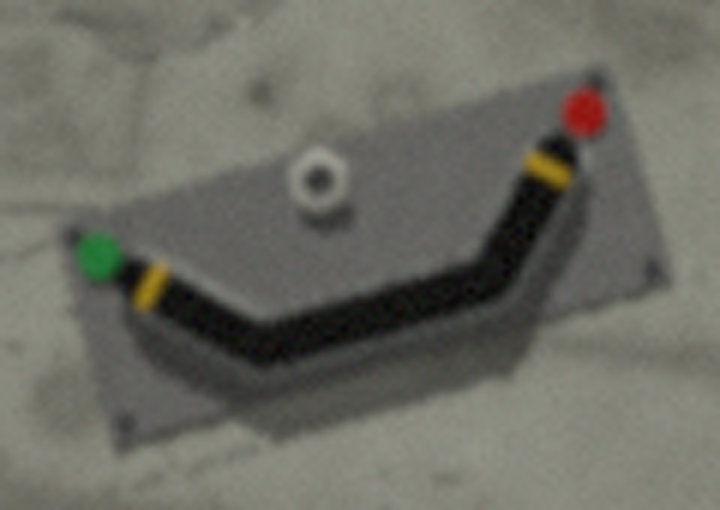

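View pics/cb.png

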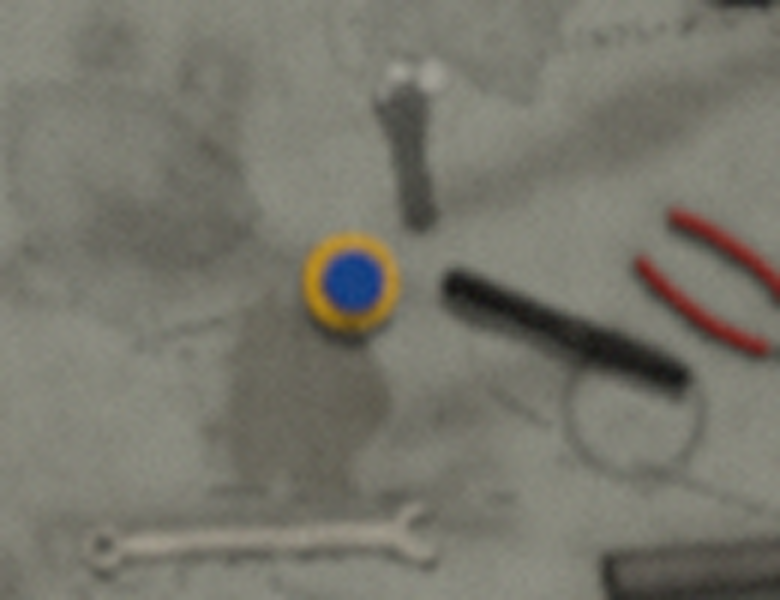

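```bash
cat > h.py <<'E'
import numpy as np
from bench import camera_params
def ray(n,u,v,z):
    p=camera_params(n);R=p["R"];c=-R.T@p["t"];d=R.T@np.linalg.inv(p["camera_matrix"])@[u,v,1]
    return (c+d*(z-c[2])/d[2])
E
python3 - <<'E'
from h import *
o=lambda u,v,a,b,z:ray("top",a+(u+.5)/6-.5,b+(v+.5)/6-.5,z)
A=[o(u,v,230,165,z)[:2] for u,v,z in[(549,170,46),(492,277,46),(265,343,46),(152,288,46),(585,112,11),(98,256,11)]]
P=np.array([(8,-103),(-35,-60),(-35,60),(8,103),(35.6,-130.6),(35.6,130.6)],float);A=np.array(A)
pm,am=P.mean(0),A.mean(0);p,a=P-pm,A-am
th=np.arctan2((p[:,0]*a[:,1]-p[:,1]*a[:,0]).sum(),(p*a).sum());c,s=np.cos(th),np.sin(th)
R=np.array([[c,-s],[s,c]]);t=am-R@pm
print("th",th,"t",t);print(np.c_[A,P@R.T+t-A].round(1))
print("mid",R@[-35,0]+t)
b=o(353,281,350,180,22);print("button",b)
d=np.load("pics/top0.npy");
print(d[180+47,350+58],(camera_params("top")["R"]@b+camera_params("top")["t"])[2])
# bolt base, marker ends
print("bolt top",o(405,75,350,180,77),"bolt base",o(422,215,350,180,0),"marker",o(455,283,350,180,8))
q=sensors=None
from bench import sensors
from scipy.spatial.transform import Rotation as Ro
print(Ro.from_quat(sensors.read_state()["ee_rot"]).as_matrix().round(3), sensors.read_state()["contact_force"])
E
```

```text
th 0.27047575012583064 t [556.11490977 -21.47978803]
[[ 5.908e+02 -1.184e+02  5.000e-01 -2.000e-01]
 [ 5.379e+02 -8.910e+01  5.000e-01  4.000e-01]
 [ 5.074e+02  2.420e+01 -1.100e+00  2.800e+00]
 [ 5.360e+02  8.060e+01  3.000e-01 -7.000e-01]
 [ 6.250e+02 -1.366e+02  3.000e-01 -1.300e+00]
 [ 5.561e+02  1.150e+02 -6.000e-01 -1.100e+00]]
mid [522.38737363 -30.83143525]
button [ 486.5711347 -378.150442    22.       ]
1250.8499 1251.6451108328902
bolt top [ 582.83029367 -397.47083447   77.        ] bolt base [ 520.51250417 -418.56249364    0.        ] marker [ 485.17293383 -431.86810187    8.        ]
[[ 0.968 -0.251 -0.   ]
 [-0.251 -0.968 -0.002]
 [ 0.     0.002 -1.   ]] [-1.17856887 -0.55423007 -0.5196038 ]
```

Emit:
{"fn": "servo_tool", "kwargs": {"motion": [{"travel": [0, 0, 0], "rot": [0, 0, -0.0135], "hand": 0}, {"travel": [0, 0, 0], "rot": [0, 0, -0.0135], "hand": 0}, {"travel": [0, 0, 0], "rot": [0, 0, -0.0134], "hand": 0}, {"travel": [0.079, 0.1315, 0], "rot": [0, 0, 0], "hand": 0}, {"travel": [0.079, 0.1315, 0], "rot": [0, 0, 0], "hand": 0}, {"travel": [0.079, 0.1315, 0], "rot": [0, 0, 0], "hand": 0}, {"travel": [0.079, 0.1315, 0], "rot": [0, 0, 0], "hand": 0}, {"travel": [0.079, 0.1315, 0], "rot": [0, 0, 0], "hand": 0}, {"travel": [0.079, 0.1315, 0], "rot": [0, 0, 0], "hand": 0}, {"travel": [0, 0, 0], "rot": [0, 0, 0], "hand": 0}]}}

```text
clock: 0.93
position: [276.7, 402.3, 231.1]
ee_rot: [1.0, -0.002, -0.001, 0.001]
contact_force: [0.1, 0.1, 0.2]
gripper_width: -0.1
grasp_force: 0.0
```

Emit:
{"fn": "servo_tool", "kwargs": {"motion": [{"travel": [0.078, 0.13, 0], "rot": [0, 0, 0], "hand": 0}, {"travel": [0.078, 0.13, 0], "rot": [0, 0, 0], "hand": 0}, {"travel": [0.078, 0.13, 0], "rot": [0, 0, 0], "hand": 0}, {"travel": [0.078, 0.13, 0], "rot": [0, 0, 0], "hand": 0}, {"travel": [0.078, 0.13, 0], "rot": [0, 0, 0], "hand": 0}, {"travel": [0.078, 0.13, 0], "rot": [0, 0, 0], "hand": 0}, {"travel": [0.078, 0.13, 0], "rot": [0, 0, 0], "hand": 0}, {"travel": [0.078, 0.13, 0], "rot": [0, 0, 0], "hand": 0}, {"travel": [0.078, 0.13, 0], "rot": [0, 0, 0], "hand": 0}, {"travel": [0.078, 0.13, 0], "rot": [0, 0, 0], "hand": 0}]}}

```text
clock: 1.77
position: [470.9, 81.1, 231.2]
ee_rot: [1.0, 0.0, -0.0, -0.0]
contact_force: [0.8, 0.9, 0.0]
gripper_width: -0.0
grasp_force: 0.0
```

Emit:
{"fn": "servo_tool", "kwargs": {"motion": [{"travel": [0.078, 0.13, 0], "rot": [0, 0, 0], "hand": 0}, {"travel": [0.078, 0.13, 0], "rot": [0, 0, 0], "hand": 0}, {"travel": [0.078, 0.13, 0], "rot": [0, 0, 0], "hand": 0}, {"travel": [0.078, 0.13, 0], "rot": [0, 0, 0], "hand": 0}, {"travel": [0.078, 0.13, 0], "rot": [0, 0, 0], "hand": 0}, {"travel": [0.078, 0.13, 0], "rot": [0, 0, 0], "hand": 0}, {"travel": [0, 0, 0.15], "rot": [0, 0, 0], "hand": 0}, {"travel": [0, 0, 0.15], "rot": [0, 0, 0], "hand": 0}, {"travel": [0, 0, 0.15], "rot": [0, 0, 0], "hand": 0}, {"travel": [0, 0, 0], "rot": [0, 0, 0], "hand": 0}]}}

```text
clock: 2.6
position: [581.6, -112.3, 110.3]
ee_rot: [1.0, -0.001, -0.009, -0.001]
contact_force: [-1.3, -0.5, -1.1]
gripper_width: -0.1
grasp_force: 0.0
```

Emit:
{"fn": "servo_tool", "kwargs": {"motion": [{"travel": [0, 0, 0.05], "rot": [0, 0, 0], "hand": 0}, {"travel": [0, 0, 0.05], "rot": [0, 0, 0], "hand": 0}, {"travel": [0, 0, 0], "rot": [0, 0, 0], "hand": 0}, {"travel": [0, 0, 0], "rot": [0, 0, 0], "hand": 0}, {"travel": [0, 0, 0], "rot": [0, 0, 0], "hand": 0}]}}

```text
clock: 3.02
position: [588.6, -112.1, 95.7]
ee_rot: [1.0, 0.0, 0.001, 0.0]
contact_force: [0.2, -0.0, -0.1]
gripper_width: -0.2
grasp_force: 0.0
```

```bash
python3 - <<'E'
from bench import *
import cv2
print(sensors.read_state()["position"],sensors.read_state()["ee_rot"],sensors.read_state()["contact_force"])
a=get_image("scene")[0][150:250,230:370,::-1];b=get_image("top")[0][150:260,220:360,::-1]
f=lambda i:cv2.resize(i,(400,300),interpolation=cv2.INTER_CUBIC)
cv2.imwrite("pics/c1.png",cv2.hconcat([f(a),f(b)]))
E
```

```text
[ 588.55727225 -112.12652171   95.66567483] [9.99999016e-01 4.14118404e-04 1.32967266e-03 1.69398512e-04] [ 0.23656036 -0.01043584 -0.08806046]
```

View pics/c1.png

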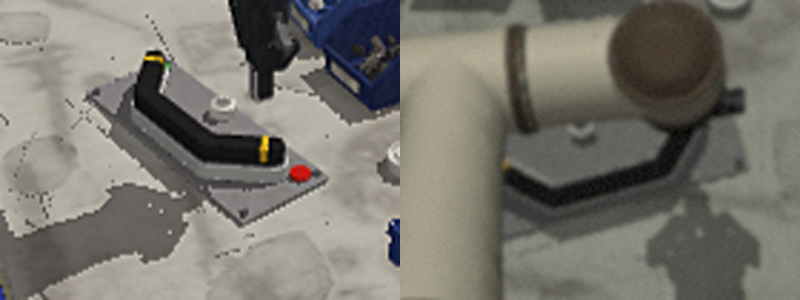

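Emit:
{"fn": "servo_tool", "kwargs": {"motion": [{"travel": [0.01, 0.024, 0.06], "rot": [0, 0, 0], "hand": 0}, {"travel": [0, 0, 0.08], "rot": [0, 0, 0], "hand": 0}, {"travel": [0, 0, 0.02], "rot": [0, 0, 0], "hand": 0}, {"travel": [0, 0, 0], "rot": [0, 0, 0], "hand": 0}, {"travel": [0, 0, 0], "rot": [0, 0, 0], "hand": 0}, {"travel": [0, 0, 0], "rot": [0, 0, 0], "hand": 0}]}}

```text
clock: 3.62
position: [590.8, -118.2, 55.2]
ee_rot: [1.0, 0.0, 0.001, 0.0]
contact_force: [-0.0, 0.7, 0.5]
gripper_width: -0.3
grasp_force: 0.0
```

Emit:
{"fn": "servo_tool", "kwargs": {"motion": [{"travel": [0, 0, 0.014], "rot": [0, 0, 0], "hand": 0}, {"travel": [0, 0, 0.014], "rot": [0, 0, 0], "hand": 0}, {"travel": [0, 0, 0.014], "rot": [0, 0, 0], "hand": 0}, {"travel": [0, 0, 0], "rot": [0, 0, 0], "hand": 0}, {"travel": [0, 0, 0], "rot": [0, 0, 0], "hand": 0}, {"travel": [0, 0, 0], "rot": [0, 0, 0], "hand": 0}]}}

```text
clock: 4.12
position: [590.3, -118.2, 43.7]
ee_rot: [1.0, 0.0, 0.0, 0.0]
contact_force: [1.3, 0.3, 2.5]
gripper_width: 0.1
grasp_force: 1.1
```

Emit:
{"fn": "servo_tool", "kwargs": {"motion": [{"travel": [0, 0, 0.008], "rot": [0, 0, 0], "hand": 0}, {"travel": [0, 0, 0.008], "rot": [0, 0, 0], "hand": 0}, {"travel": [0, 0, 0], "rot": [0, 0, 0], "hand": 0}, {"travel": [0, 0, 0], "rot": [0, 0, 0], "hand": 0}, {"travel": [0, 0, 0], "rot": [0, 0, 0], "hand": 0}]}}

```text
clock: 4.53
position: [590.3, -118.2, 39.7]
ee_rot: [1.0, 0.0, 0.0, 0.0]
contact_force: [-0.1, 1.8, 5.0]
gripper_width: -0.2
grasp_force: 2.3
```

Emit:
{"fn": "servo_tool", "kwargs": {"motion": [{"travel": [-0.026, -0.0148, 0], "rot": [0, 0, 0], "hand": 0}, {"travel": [-0.026, -0.0148, 0], "rot": [0, 0, 0], "hand": 0}, {"travel": [-0.026, -0.0148, 0], "rot": [0, 0, 0], "hand": 0}, {"travel": [-0.026, -0.0148, 0], "rot": [0, 0, 0], "hand": 0}, {"travel": [0, 0, 0], "rot": [0, 0, 0], "hand": 0}, {"travel": [0, 0, 0], "rot": [0, 0, 0], "hand": 0}]}}

```text
clock: 5.03
position: [562.3, -102.7, 39.2]
ee_rot: [1.0, 0.0, -0.001, -0.0]
contact_force: [-1.4, 2.3, 5.3]
gripper_width: 0.3
grasp_force: 2.5
```

Emit:
{"fn": "servo_tool", "kwargs": {"motion": [{"travel": [-0.024, -0.014, -0.001], "rot": [0, 0, 0], "hand": 0}, {"travel": [-0.024, -0.014, -0.001], "rot": [0, 0, 0], "hand": 0}, {"travel": [-0.024, -0.014, 0], "rot": [0, 0, 0], "hand": 0}, {"travel": [-0.022, -0.014, 0], "rot": [0, 0, 0], "hand": 0}, {"travel": [0, 0, 0], "rot": [0, 0, 0], "hand": 0}, {"travel": [0, 0, 0], "rot": [0, 0, 0], "hand": 0}]}}

```text
clock: 5.53
position: [538.9, -88.9, 39.5]
ee_rot: [1.0, -0.0, -0.001, -0.0]
contact_force: [-0.2, 2.4, 5.2]
gripper_width: 0.1
grasp_force: 2.4
```

Emit:
{"fn": "servo_tool", "kwargs": {"motion": [{"travel": [-0.0094, -0.0332, 0], "rot": [0, 0, 0], "hand": 0}, {"travel": [-0.0094, -0.0332, 0], "rot": [0, 0, 0], "hand": 0}, {"travel": [-0.0094, -0.0332, 0], "rot": [0, 0, 0], "hand": 0}, {"travel": [-0.0094, -0.0332, 0], "rot": [0, 0, 0], "hand": 0}, {"travel": [-0.0094, -0.0332, 0], "rot": [0, 0, 0], "hand": 0}, {"travel": [-0.0094, -0.0332, 0], "rot": [0, 0, 0], "hand": 0}, {"travel": [-0.0094, -0.0332, 0], "rot": [0, 0, 0], "hand": 0}, {"travel": [0, 0, 0], "rot": [0, 0, 0], "hand": 0}, {"travel": [0, 0, 0], "rot": [0, 0, 0], "hand": 0}]}}

```text
clock: 6.28
position: [523.4, -30.0, 39.6]
ee_rot: [1.0, 0.0, -0.0, -0.0]
contact_force: [-0.9, 2.5, 6.3]
gripper_width: 0.1
grasp_force: 2.3
```

Emit:
{"fn": "servo_tool", "kwargs": {"motion": [{"travel": [-0.0097, -0.0323, 0], "rot": [0, 0, 0], "hand": 0}, {"travel": [-0.0097, -0.0323, 0], "rot": [0, 0, 0], "hand": 0}, {"travel": [-0.0097, -0.0323, 0], "rot": [0, 0, 0], "hand": 0}, {"travel": [-0.0097, -0.0323, 0], "rot": [0, 0, 0], "hand": 0}, {"travel": [-0.0097, -0.0323, 0], "rot": [0, 0, 0], "hand": 0}, {"travel": [-0.0097, -0.0323, 0], "rot": [0, 0, 0], "hand": 0}, {"travel": [-0.0097, -0.0323, 0], "rot": [0, 0, 0], "hand": 0}, {"travel": [0, 0, 0], "rot": [0, 0, 0], "hand": 0}, {"travel": [0, 0, 0], "rot": [0, 0, 0], "hand": 0}]}}

```text
clock: 7.03
position: [506.6, 26.4, 39.7]
ee_rot: [1.0, 0.0, -0.0, -0.0]
contact_force: [-1.6, 2.4, 4.8]
gripper_width: -0.2
grasp_force: 2.3
```

Emit:
{"fn": "servo_tool", "kwargs": {"motion": [{"travel": [0.0148, -0.0268, 0], "rot": [0, 0, 0], "hand": 0}, {"travel": [0.0148, -0.0268, 0], "rot": [0, 0, 0], "hand": 0}, {"travel": [0.0148, -0.0268, 0], "rot": [0, 0, 0], "hand": 0}, {"travel": [0.0148, -0.0268, 0], "rot": [0, 0, 0], "hand": 0}, {"travel": [0.0148, -0.0268, 0], "rot": [0, 0, 0], "hand": 0}, {"travel": [0.0148, -0.0268, 0], "rot": [0, 0, 0], "hand": 0}, {"travel": [0.0148, -0.0268, 0], "rot": [0, 0, 0], "hand": 0}, {"travel": [0.0148, -0.0268, 0], "rot": [0, 0, 0], "hand": 0}, {"travel": [0, 0, 0], "rot": [0, 0, 0], "hand": 0}, {"travel": [0, 0, 0], "rot": [0, 0, 0], "hand": 0}]}}

```text
clock: 7.87
position: [537.9, 80.4, 40.0]
ee_rot: [1.0, 0.0, 0.001, -0.001]
contact_force: [-0.4, 2.9, 4.2]
gripper_width: -0.1
grasp_force: 2.2
```

Emit:
{"fn": "servo_tool", "kwargs": {"motion": [{"travel": [0, 0, 0], "rot": [0, 0, 0], "hand": 0}, {"travel": [0, 0, 0], "rot": [0, 0, 0], "hand": 0}, {"travel": [0, 0, 0], "rot": [0, 0, 0], "hand": 0}]}}

```text
clock: 8.12
position: [537.7, 79.4, 40.3]
ee_rot: [1.0, 0.0, 0.001, -0.001]
contact_force: [0.9, 1.7, 4.3]
gripper_width: -0.3
grasp_force: 2.1
```

Emit:
{"fn": "servo_tool", "kwargs": {"motion": [{"travel": [0, 0, -0.05], "rot": [0, 0, 0], "hand": 0}, {"travel": [0, 0, -0.13], "rot": [0, 0, 0], "hand": 0}, {"travel": [0, 0, -0.15], "rot": [0, 0, 0], "hand": 0}, {"travel": [0, 0, -0.15], "rot": [0, 0, 0], "hand": 0}, {"travel": [-0.017, 0.1525, 0], "rot": [0, 0, 0], "hand": 0}, {"travel": [-0.017, 0.1525, 0], "rot": [0, 0, 0], "hand": 0}, {"travel": [-0.017, 0.1525, 0], "rot": [0, 0, 0], "hand": 0}, {"travel": [-0.017, 0.1525, 0], "rot": [0, 0, 0], "hand": 0}, {"travel": [-0.017, 0.1525, 0], "rot": [0, 0, 0], "hand": 0}, {"travel": [-0.017, 0.1525, 0], "rot": [0, 0, 0], "hand": 0}]}}

```text
clock: 8.95
position: [509.1, -151.9, 158.8]
ee_rot: [1.0, -0.0, -0.001, -0.0]
contact_force: [0.4, 0.1, -0.6]
gripper_width: -0.5
grasp_force: 0.0
```

Emit:
{"fn": "servo_tool", "kwargs": {"motion": [{"travel": [-0.017, 0.1525, 0], "rot": [0, 0, 0], "hand": 0}, {"travel": [-0.017, 0.1525, 0], "rot": [0, 0, 0], "hand": 0}, {"travel": [-0.017, 0.1525, 0], "rot": [0, 0, 0], "hand": 0}, {"travel": [-0.017, 0.1525, 0], "rot": [0, 0, 0], "hand": 0}, {"travel": [-0.017, 0.1525, 0], "rot": [0, 0, 0], "hand": 0}, {"travel": [-0.017, 0.1525, 0], "rot": [0, 0, 0], "hand": 0}, {"travel": [0, 0, 0], "rot": [0, 0, 0], "hand": 0}, {"travel": [0, 0, 0], "rot": [0, 0, 0], "hand": 0}, {"travel": [0, 0, 0], "rot": [0, 0, 0], "hand": 0}]}}

```text
clock: 9.7
position: [484.3, -378.5, 158.5]
ee_rot: [1.0, -0.001, -0.001, -0.001]
contact_force: [0.1, 1.0, 1.0]
gripper_width: -0.1
grasp_force: 0.0
```

Emit:
{"fn": "servo_tool", "kwargs": {"motion": [{"travel": [0.009, 0, 0.13], "rot": [0, 0, 0], "hand": 0}, {"travel": [0, 0, 0.13], "rot": [0, 0, 0], "hand": 0}, {"travel": [0, 0, 0.13], "rot": [0, 0, 0], "hand": 0}, {"travel": [0, 0, 0.09], "rot": [0, 0, 0], "hand": 0}, {"travel": [0, 0, 0.03], "rot": [0, 0, 0], "hand": 0}, {"travel": [0, 0, 0], "rot": [0, 0, 0], "hand": 0}, {"travel": [0, 0, 0], "rot": [0, 0, 0], "hand": 0}, {"travel": [0, 0, 0], "rot": [0, 0, 0], "hand": 0}]}}

```text
clock: 10.37
position: [489.3, -378.9, 34.4]
ee_rot: [1.0, 0.001, 0.002, 0.001]
contact_force: [-0.9, -0.9, 0.8]
gripper_width: 0.4
grasp_force: 0.0
```

Emit:
{"fn": "servo_tool", "kwargs": {"motion": [{"travel": [0, 0, 0.016], "rot": [0, 0, 0], "hand": 0}, {"travel": [0, 0, 0.016], "rot": [0, 0, 0], "hand": 0}, {"travel": [0, 0, 0.008], "rot": [0, 0, 0], "hand": 0}, {"travel": [0, 0, 0], "rot": [0, 0, 0], "hand": 0}, {"travel": [0, 0, 0], "rot": [0, 0, 0], "hand": 0}, {"travel": [0, 0, 0], "rot": [0, 0, 0], "hand": 0}]}}

```text
clock: 10.87
position: [487.9, -378.8, 22.4]
ee_rot: [1.0, -0.0, 0.0, 0.0]
contact_force: [0.2, -0.0, -1.0]
gripper_width: -0.1
grasp_force: 0.0
```

Emit:
{"fn": "servo_tool", "kwargs": {"motion": [{"travel": [0, 0, 0.01], "rot": [0, 0, 0], "hand": 0}, {"travel": [0, 0, 0.01], "rot": [0, 0, 0], "hand": 0}, {"travel": [0, 0, 0.006], "rot": [0, 0, 0], "hand": 0}, {"travel": [0, 0, 0], "rot": [0, 0, 0], "hand": 0}, {"travel": [0, 0, 0], "rot": [0, 0, 0], "hand": 0}, {"travel": [0, 0, 0], "rot": [0, 0, 0], "hand": 0}]}}

```text
clock: 11.37
position: [488.1, -379.0, 16.3]
ee_rot: [1.0, 0.0, 0.0, 0.0]
contact_force: [-0.8, 0.1, 4.4]
gripper_width: 0.4
grasp_force: 2.4
```

Nearly down; one more millimetre or two until the force climbs past the stop.

Emit:
{"fn": "servo_tool", "kwargs": {"motion": [{"travel": [0, 0, 0.006], "rot": [0, 0, 0], "hand": 0}, {"travel": [0, 0, 0], "rot": [0, 0, 0], "hand": 0}, {"travel": [0, 0, 0], "rot": [0, 0, 0], "hand": 0}, {"travel": [0, 0, 0], "rot": [0, 0, 0], "hand": 0}]}}

```text
clock: 11.7
position: [488.1, -379.0, 16.0]
ee_rot: [1.0, 0.0, 0.0, 0.0]
contact_force: [-3.0, 1.8, 11.0]
gripper_width: -0.4
grasp_force: 5.7
```

Force has risen to 11 N with no more travel, so the button is at its stop. I'll release and move clear.

Emit:
{"fn": "servo_tool", "kwargs": {"motion": [{"travel": [0, 0, -0.04], "rot": [0, 0, 0], "hand": 0}, {"travel": [0, 0, -0.12], "rot": [0, 0, 0], "hand": 0}, {"travel": [0, 0, -0.15], "rot": [0, 0, 0], "hand": 0}, {"travel": [0, 0, -0.15], "rot": [0, 0, 0], "hand": 0}, {"travel": [0, 0, -0.15], "rot": [0, 0, 0], "hand": 0}, {"travel": [0, 0, 0], "rot": [0, 0, 0], "hand": 0}, {"travel": [0, 0, 0], "rot": [0, 0, 0], "hand": 0}, {"travel": [0, 0, 0], "rot": [0, 0, 0], "hand": 0}]}}

```text
clock: 12.37
position: [487.4, -378.2, 166.2]
ee_rot: [1.0, -0.0, -0.0, -0.001]
contact_force: [0.2, -0.7, -0.7]
gripper_width: 0.1
grasp_force: 0.0
```

```bash
python3 - <<'E'
from bench import *
s=sensors.read_state();print(s["position"],s["contact_force"])
print(job_done())
E
```

```text
[ 487.35569297 -378.20793503  166.17153608] [ 0.16418444 -0.66543219 -0.68476727]
the job is handed in; nothing more can be done
None
```

I ran the fingertips along the bumper from the red band to the green band, pressed about 6 mm all the way. I then pressed the blue button to its stop, released it, moved clear and handed the job in at about 12.4 s; no verdict came back, and I took no closing picture to check the loose things.

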